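# Pull the capless spray can from the counter display and refill its place

## Task

One of the three spray cans in the wooden counter display tray has lost its cap: put that can into the wire returns basket, reaching down into the basket with it rather than letting it fall from above the rim. Then take the fresh capped can from the cardboard carton and stand it upright in the place that became empty in the tray. Leave the other two cans and the things on the counter as they are, and do not knock anything over.

Things in the scene. Friction and masses are not known exactly. Their poses are not given: they have to be found in the camera images.
- tray: Low wooden display tray fixed to the counter, 88 mm (x) by 266 mm (y), walls and dividers 30 mm high. Origin at the centre of its underside. Three square cells 72 x 72 mm in a row along its y axis, centres at y = -85, 0 and +85 mm, x = 0; cell floor 8 mm above the origin; dividers 13 mm thick. One can stands in each cell at the start.
- can_open: Small aluminium aerosol spray can, 45 mm diameter, standing upright; origin at the centre of its underside, z up its axis. This is the faulty one: no cap, so its shoulder and thin white valve stem show. Cylindrical wall up to 118 mm, shoulder narrowing to 30 mm diameter at 136 mm, stem (7 mm diameter) up to 143 mm. Stands in any one of the tray's three cells. About 0.16 kg.
- can_open_mid (a point): Point on the axis of the capless can, 70 mm above its underside.
- can_a: Small aluminium aerosol spray can, 45 mm diameter, standing upright; origin at the centre of its underside, z up its axis. It wears a plain grey push-on cap (43 mm diameter, from 118 mm to 150 mm above the underside); 150 mm tall in all. A good can in the tray, to be left there.
- can_b: Small aluminium aerosol spray can, 45 mm diameter, standing upright; origin at the centre of its underside, z up its axis. It wears a plain grey push-on cap (43 mm diameter, from 118 mm to 150 mm above the underside); 150 mm tall in all. A good can in the tray, to be left there.
- can_new: Small aluminium aerosol spray can, 45 mm diameter, standing upright; origin at the centre of its underside, z up its axis. It wears a plain grey push-on cap (43 mm diameter, from 118 mm to 150 mm above the underside); 150 mm tall in all. The fresh can, standing alone in the cardboard carton. About 0.16 kg.
- basket: Steel wire returns basket, empty, open at the top, fixed to the counter, to the left or to the right of the tray. Outside 216 mm (x) by 156 mm (y), walls 4 mm, rim 110 mm above the counter, inner floor 8 mm above the counter. Origin at the centre of its underside.
- carton: Cut-down open cardboard stock carton fixed to the counter on the other side of the tray from the basket. 160 mm (x) by 150 mm (y), walls 5 mm thick and 45 mm high, inner floor 5 mm above the counter. Origin at the centre of its underside.
- pump_bottle: Bystander: white pump bottle with a black pump head, 60 mm diameter, 184 mm tall, origin at the centre of its underside.
- pen_cup: Bystander: cardboard pen cup with three pens, 72 mm diameter, 140 mm tall with pens, origin at the centre of its underside.
- soap_box: Bystander: small plain carton lying flat, 60 x 90 x 32 mm, between the robot and the tray, origin at the centre of its underside.

How it is judged:
By the outcome, as a careful person would: the job done as asked, in the order asked, and still so for the second after the job is handed in, with the robot touching nothing.
It also fails if it takes over 70 s, if anything falls off the work surface, if the arm or the gripper's body presses on something with over 40 N, if the wrist force passes 120 N, or if a joint passes its speed limit or range.

## Robot

A 6-joint arm with a two-finger parallel gripper is mounted at the origin on the work surface. World frame = base frame: x ahead of the robot, y to its left, z up, the work surface at z = 0. Lengths are in m, angles in rad, forces in N, time in s.
With the tool pointing down it reaches from about 0.35 to 0.975 m from the base axis. Payload 4.9 kg.
Tool frame: the origin (TCP) lies on the front face of the gripper's body, between the roots of the fingers; the fingertips stand ctrl.tip_extent ahead of it and the grasp point (between the pads) lies 54 mm ahead of it (ctrl.tip_extent is the distance from the TCP to the fingertips, in m); z points along the fingers, y is the line along which they close (so a half turn about z gives the same grasp; the last joint's range is limited). The gripper opens to 85 mm and grips with 20 to 120 N. Pads are 22 mm wide; open, the fingers measure 114 mm over their backs; the gripper's body (76 mm by 85 mm) begins 54 mm behind the grasp point. The pads swing forward as they close: fully open they stand 13 mm farther back than shut.
Start: joints at [-1.446, 0.053, 1.613, -0, 1.476, -0.119], TCP at [0.151, -0.606, 0.304] pointing down, gripper open.
Joint ranges: [-3.01, 3.01], [-1.01, 2.22], [0.06, 2.58], [-1.02, 4.17], [0.09, 2.62], [-3.14, 3.14]. Speed limits (rad/s): [2.57, 2.57, 3.14, 3.14, 3.14, 3.14].

## Interface

Orientations are given as a rotation vector (axis times angle).
In Python, from station import ctrl gives the robot as it stands.
- The arm moves only by the tool apply_moves, never from a script. Its argument "rows" is one flat list of numbers, 6 for each row, row after row: the shift along the tool's x, y, z normalised to -1 to 1, where 1 is 0.6 m, then the turn, a rotation vector about the tool's x, y, z normalised to -1 to 1, where 1 is 90 degrees. A call has 1 to 20 rows; each row is the pose to reach, as a shift and turn from the pose commanded when the call began, along the tool's axes at that moment; what a row does not reach only later rows make up. A row lasts 1/10 s, in which the tool goes at most 50 mm and 8.59 degrees, less where a joint would pass 70% of its speed; a pose out of reach is approached as far as the arm can. A call with a number of a shift or a turn outside -1 to 1 is refused whole. A call with a gripper value outside its range is refused whole. "grip" is the opening, from 0 (shut) to 1 (fully open), set as the call begins (left out, the last holds). The fingers move at their own pace and stop on an object; "grip_force" is the grip in N (left out, the last holds). Time passes only in rows, so rows that repeat a pose let the fingers close. It gives the time, the measured TCP pose, the force, the opening and the grip force at its end, in the units of the state.
- ctrl.get_obs(): the state, without advancing time (a new reading comes with each control period).
- ctrl.get_image(name): name is "scene" or "top"; returns (picture, depth): 420x560x3 uint8, blue, green, red; 420x560 float32, m along the optical axis (not along the pixel's ray), 0 where there is no reading.
- ctrl.camera_model(name): a dict with "mtx" (3x3 intrinsics, pixels), "R" (3x3) and "t" (3): a world point X has camera coordinates R X + t. Camera axes: x right, y down, z forward; pixel columns grow to the right and rows downward; lengths in m; the calibration is good to about 2 mm. A picture is of the moment at which its call begins. camera_model takes no time and is no camera call.
- ctrl.finish_job(): hands the job in; it is judged then, once.
The state is a dict: "t": time; "q": joint angles; "dq": joint speeds; "effort": joint torques, N m; "tool_pos": TCP position; "tool_rot": TCP orientation; "contact_force": force on the tool from outside, world axes, zero at the start; "wrist_torque": the same for the moment, N m; "opening": finger opening in m; "grip_force": force on a finger pad.
Only numpy, scipy, OpenCV 4.12 (cv2) and the standard library are available. Lean on these libraries where they do the work, as an engineer would, in place of code of your own. Each camera call takes 0.05 s, during which the arm holds its last target. There are 200 camera calls.

## Working session

There is one attempt and no reset: what is moved stays moved. The work goes in short steps, Python scripts to look and compute and a tool call to move; the robot and the scene stay as the last step left them, time stands still between calls to the robot, and variables do not carry over. Pictures are saved under pics/ and viewed, at most 10 in all, crops included, and the job is handed in when it is done.

Besides the shell and the picture viewer there is one more tool, called after "Emit:" as name(argument=value, ...) on one line, values as JSON. apply_moves: Moves the arm, as the interface text tells. Its arguments: {"type":"object","properties":{"rows":{"type":"array","items":{"type":"number"}},"grip":{"type":"number"},"grip_force":{"type":"number"}},"required":["rows"]}

```bash
ls; mkdir -p pics
python3 - <<'E'
from station import ctrl
import cv2,numpy as np
o=ctrl.get_obs();print({k:np.round(v,3) for k,v in o.items()},ctrl.tip_extent)
for n in("scene","top"):
    im,d=ctrl.get_image(n);cv2.imwrite(f"pics/{n}0.png",im);np.save(f"{n}0.npy",d);m=ctrl.camera_model(n);print(n,{k:np.round(v,3).tolist() for k,v in m.items()})
E
```

```text
pics
{'t': np.float64(0.0), 'q': array([-1.446,  0.053,  1.614, -0.   ,  1.476, -0.119]), 'dq': array([-0.002,  0.002, -0.001,  0.002, -0.001,  0.   ]), 'effort': array([ 3.0000e-03, -3.9368e+01, -3.7017e+01,  0.0000e+00,  7.0000e-03,
       -0.0000e+00]), 'tool_pos': array([ 0.151, -0.606,  0.303]), 'tool_rot': array([-3.116, -0.382,  0.   ]), 'contact_force': array([ 0.392, -0.712,  0.576]), 'wrist_torque': array([0.011, 0.011, 0.019]), 'grip_force': np.float64(0.0), 'opening': np.float64(0.085)} 0.0726
scene {'mtx': [[489.215, 0.0, 281.756], [0.0, 489.215, 202.241], [0.0, 0.0, 1.0]], 'R': [[-0.379, 0.925, 0.007], [0.777, 0.323, -0.54], [-0.502, -0.199, -0.841]], 't': [0.23, -0.398, 1.39]}
top {'mtx': [[384.752, 0.0, 286.665], [0.0, 384.752, 209.96], [0.0, 0.0, 1.0]], 'R': [[0.027, -1.0, 0.007], [-0.987, -0.027, -0.155], [0.155, -0.003, -0.988]], 't': [-0.004, 0.555, 0.834]}
```

View pics/top0.png

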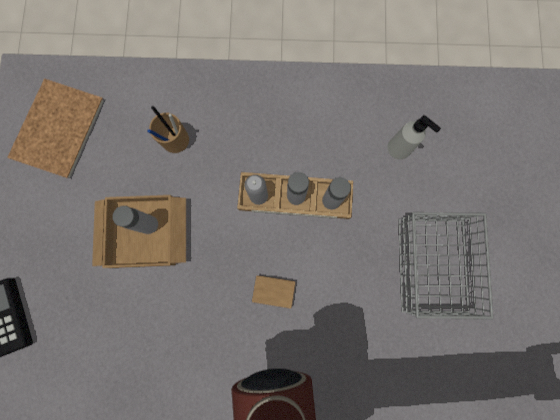

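View pics/scene0.png

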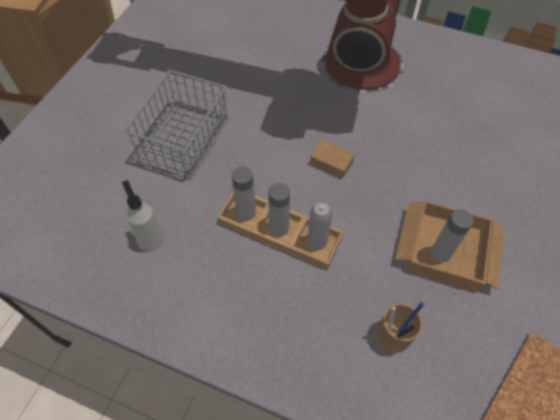

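The top view shows the capless can at (256,183), in the tray's left cell. The capped cans are at (298,183) and (339,188), the new can's cap is at (125,217) in the carton, and the basket is centred near (446,265). The soap box is at (274,291), the pump bottle at (410,140) and the pen cup at (170,133). The scene view agrees.

```bash
cat > h.py <<'E'
import numpy as np,cv2
from station import ctrl
def cloud(n,d):
    m=ctrl.camera_model(n);K=m["mtx"];v,u=np.mgrid[:d.shape[0],:d.shape[1]]
    c=np.stack([(u-K[0][2])/K[0][0]*d,(v-K[1][2])/K[1][1]*d,d],-1)
    return (c-np.array(m["t"]))@np.array(m["R"])
E
python3 - <<'E'
from h import *
def circ(p):
    A=np.c_[2*p[:,:2],np.ones(len(p))];s=np.linalg.lstsq(A,(p[:,:2]**2).sum(1),rcond=None)[0]
    return s[:2],np.sqrt(s[2]+s[:2]@s[:2])
for n in("top","scene"):
    d=np.load(n+"0.npy");P=cloud(n,d);im=cv2.imread(f"pics/{n}0.png")
    ok=d>0
    print(n,"table z",np.median(P[...,2][ok]))
    # tall things: components z>0.10
    for lo,hi in((0.1,0.2),):
        m=(ok&(P[...,2]>lo)&(P[...,2]<hi)&(P[...,0]>.2)).astype(np.uint8)
        k,l,st,_=cv2.connectedComponentsWithStats(m)
        for i in range(1,k):
            if st[i,4]<30: continue
            p=P[l==i];zt=np.percentile(p[:,2],97);q=p[p[:,2]>zt-.006]
            print(" blob",st[i].tolist(),"ztop",zt.round(3),"topmid",((q.min(0)+q.max(0))/2).round(3),"wall fit",[np.round(x,4) for x in circ(p[p[:,2]<min(zt-.01,.12)])] if (p[:,2]<min(zt-.01,.12)).sum()>5 else '')
    # wood
    hsv=cv2.cvtColor(im,cv2.COLOR_BGR2HSV);w=(cv2.inRange(hsv,(8,80,60),(25,255,255))>0)&ok&(P[...,0]>.2)
    k,l,st,_=cv2.connectedComponentsWithStats(cv2.morphologyEx(w.astype(np.uint8),cv2.MORPH_CLOSE,np.ones((5,5))))
    for i in range(1,k):
        if st[i,4]<300: continue
        p=P[(l==i)&w];zt=np.percentile(p[:,2],95);q=p[(p[:,2]>zt-.006)&(p[:,2]<zt+.01)]
        r=cv2.minAreaRect((q[:,:2]*1000).astype(np.float32));print(" wood",st[i].tolist(),"z",zt.round(3),"rect",np.round(r[0],1),np.round(r[1],1),round(r[2],1))
    q=P[ok&(P[...,2]>.1)&(P[...,2]<.118)&(P[...,1]<-.22)&(P[...,0]<.55)&(P[...,0]>.2)]
    if len(q): r=cv2.minAreaRect((q[:,:2]*1000).astype(np.float32));print(" basket rim",len(q),r)
E
```

```text
top table z -0.0013205332001795795
 blob [151, 105, 11, 12, 50] ztop 0.138 topmid [0.754 0.303 0.135] wall fit [array([0.7511, 0.2996]), np.float64(0.0032)]
 blob [168, 113, 7, 11, 36] ztop 0.143 topmid [0.737 0.263 0.141] wall fit [array([0.7357, 0.267 ]), np.float64(0.0032)]
 blob [400, 114, 41, 31, 650] ztop 0.183 topmid [ 0.718 -0.271  0.181] wall fit [array([ 0.7246, -0.2596]), np.float64(0.0224)]
 blob [147, 129, 9, 6, 31] ztop 0.132 topmid [0.705 0.308 0.129] wall fit [array([0.7071, 0.3065]), np.float64(0.0032)]
 blob [287, 171, 22, 27, 457] ztop 0.159 topmid [ 0.597 -0.01   0.157] wall fit [array([ 0.597 , -0.0094]), np.float64(0.022)]
 blob [244, 174, 22, 23, 397] ztop 0.146 topmid [0.595 0.08  0.146] wall fit [array([0.5953, 0.0801]), np.float64(0.022)]
 blob [326, 177, 25, 26, 474] ztop 0.159 topmid [ 0.587 -0.093  0.156] wall fit [array([ 0.5882, -0.0936]), np.float64(0.0221)]
 blob [113, 205, 31, 25, 571] ztop 0.156 topmid [0.519 0.336 0.154] wall fit [array([0.5188, 0.3369]), np.float64(0.0222)]
 blob [412, 212, 81, 107, 1072] ztop 0.111 topmid [ 0.442 -0.333  0.109] w
[... 1617 characters left out ...]
]
 blob [404, 325, 11, 8, 45] ztop 0.139 topmid [0.756 0.301 0.137] wall fit [array([0.7529, 0.2975]), np.float64(0.0033)]
 wood [0, 0, 63, 104, 4253] z 0.013 rect [  209.6 -1021.7] [ 10.3 121. ] 10.6
 wood [311, 141, 43, 35, 937] z 0.033 rect [373.8  35. ] [88.7 62.2] 82.6
 wood [218, 194, 125, 74, 2892] z 0.03 rect [597.4  -9.5] [264.9  90. ] 87.2
 wood [396, 201, 108, 90, 5813] z 0.044 rect [501.1 346.4] [162.1 184.9] 4.0
 wood [378, 304, 44, 48, 1155] z 0.084 rect [732.5 287.7] [69.5 68.7] 55.0
 wood [483, 333, 77, 87, 4391] z 0.016 rect [737.9 555.7] [106.1 206.1] 72.9
 basket rim 678 ((441.2598876953125, -335.5082092285156), (219.26495361328125, 159.19558715820312), 0.8770961761474609)
```

Emit:
apply_moves(rows=[0.995,-0.927,-0.03,0,0,-0.845,0.995,-0.927,-0.03,0,0,-0.845,0.995,-0.927,-0.03,0,0,-0.845,0.995,-0.927,-0.03,0,0,-0.845,0.995,-0.927,-0.03,0,0,-0.845,0.995,-0.927,-0.03,0,0,-0.845,0.995,-0.927,-0.03,0,0,-0.845,0.995,-0.927,-0.03,0,0,-0.845,0.995,-0.927,-0.03,0,0,-0.845,0.995,-0.927,-0.03,0,0,-0.845,0.995,-0.927,-0.03,0,0,-0.845,0.995,-0.927,-0.03,0,0,-0.845,0.995,-0.927,-0.03,0,0,-0.845,0.995,-0.927,-0.03,0,0,-0.845,0.995,-0.927,-0.03,0,0,-0.845,0.995,-0.927,-0.03,0,0,-0.845,0.995,-0.927,-0.03,0,0,-0.845,0.995,-0.927,-0.03,0,0,-0.845,0.995,-0.927,-0.03,0,0,-0.845,0.995,-0.927,-0.03,0,0,-0.845], grip=1)

```text
t: 2.1
tool_pos: [0.5953, 0.076, 0.3217]
tool_rot: [-2.223, -2.22, 0.001]
contact_force: [0.6, -0.2, -0.4]
opening: 0.0853
grip_force: 0.0
```

Emit:
apply_moves(rows=[0.004,0.001,0.05,0,0,0,0.004,0.001,0.1,0,0,0,0.004,0.001,0.15,0,0,0,0.004,0.001,0.2,0,0,0,0.004,0.001,0.24,0,0,0,0.004,0.001,0.262,0,0,0,0.004,0.001,0.262,0,0,0])

```text
t: 2.8
tool_pos: [0.595, 0.0786, 0.1626]
tool_rot: [-2.221, -2.218, 0.005]
contact_force: [-0.5, 0.3, -0.6]
opening: 0.0859
grip_force: 0.0
```

Emit:
apply_moves(rows=[0,0,0,0,0,0,0,0,0,0,0,0,0,0,0,0,0,0,0,0,0,0,0,0,0,0,0,0,0,0,0,0,0,0,0,0,0,0,0,0,0,0,0,0,0,0,0,0,0,0,0,0,0,0,0,0,0,0,0,0], grip=0, grip_force=40)

```text
t: 3.8
tool_pos: [0.5973, 0.0799, 0.1669]
tool_rot: [2.22, 2.221, 0.002]
contact_force: [-2.4, -0.2, 5.7]
opening: 0.0444
grip_force: 40.4
```

Emit:
apply_moves(rows=[0,0,-0.015,0,0,0,0,0,-0.05,0,0,0,0,0,-0.1,0,0,0,0,0,-0.16,0,0,0,0,0,-0.22,0,0,0,0,0,-0.28,0,0,0,0,0,-0.33,0,0,0,0,0,-0.36,0,0,0,0,0,-0.37,0,0,0,0,0,-0.37,0,0,0])

```text
t: 4.8
tool_pos: [0.5966, 0.0798, 0.3868]
tool_rot: [2.221, 2.222, 0.0]
contact_force: [0.9, 2.0, -1.5]
opening: 0.0443
grip_force: 40.9
```

Emit:
apply_moves(rows=[-0.02,-0.01,0,0,0,0,-0.06,-0.025,0,0,0,0,-0.12,-0.045,0,0,0,0,-0.18,-0.07,0,0,0,0,-0.24,-0.09,0,0,0,0,-0.3,-0.11,0,0,0,0,-0.36,-0.135,0,0,0,0,-0.42,-0.155,0,0,0,0,-0.48,-0.18,0,0,0,0,-0.54,-0.205,0,0,0,0,-0.6,-0.225,0,0,0,0,-0.65,-0.24,0,0,0,0,-0.68,-0.252,0,0,0,0,-0.69,-0.257,0,0,0,0,-0.69,-0.257,0,0,0,0,-0.69,-0.257,0,0,0,0,-0.69,-0.257,0,0,0,0])

```text
t: 6.5
tool_pos: [0.4428, -0.3333, 0.3864]
tool_rot: [-2.219, -2.223, -0.0]
contact_force: [0.3, 0.1, -0.9]
opening: 0.0445
grip_force: 41.0
```

Run:
```python
from h import *
im,d=ctrl.get_image("scene");cv2.imwrite("pics/s1.png",im);print(ctrl.get_obs()["opening"])
P=cloud("scene",d);t=ctrl.get_obs()["tool_pos"];print(t)
m=(d>0)&(np.hypot(P[...,0]-t[0],P[...,1]-t[1])<.05)&(P[...,2]>.13)&(P[...,2]<.3)
p=P[m];print(len(p),np.percentile(p[:,2],[1,5,50]))
```

```text
0.04375185730415341
[ 0.44283738 -0.33336458  0.38661823]
605 [0.22891933 0.23200972 0.26577669]
```

View pics/s1.png

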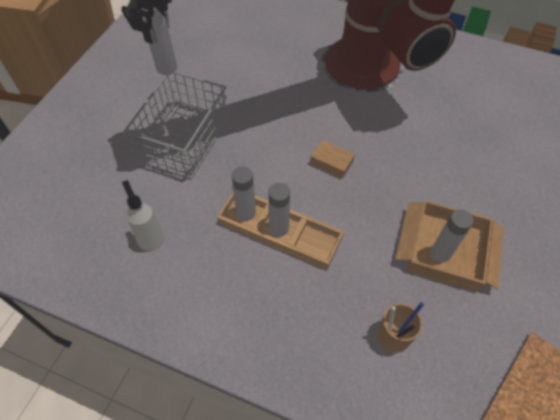

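The capless can hangs upright in the gripper at (162,50), above the basket, and the left cell at (318,240) is empty. I'm lowering the can into the basket now.

Emit:
apply_moves(rows=[0,0,0.03,0,0,0,0,0,0.08,0,0,0,0,0,0.14,0,0,0,0,0,0.2,0,0,0,0,0,0.26,0,0,0,0,0,0.31,0,0,0,0,0,0.34,0,0,0,0,0,0.355,0,0,0,0,0,0.36,0,0,0,0,0,0.364,0,0,0,0,0,0.366,0,0,0,0,0,0.366,0,0,0])

```text
t: 7.75
tool_pos: [0.4429, -0.3347, 0.1682]
tool_rot: [2.22, 2.221, 0.0]
contact_force: [0.2, -0.8, -0.9]
opening: 0.0442
grip_force: 41.0
```

Emit:
apply_moves(rows=[0,0,0.002,0,0,0,0,0,0.004,0,0,0,0,0,0.004,0,0,0,0,0,0.004,0,0,0])

```text
t: 8.15
tool_pos: [0.4431, -0.3352, 0.1669]
tool_rot: [2.219, 2.22, -0.001]
contact_force: [-1.9, 0.4, 4.8]
opening: 0.044
grip_force: 41.8
```

Emit:
apply_moves(rows=[0,0,0,0,0,0,0,0,0,0,0,0,0,0,0,0,0,0,0,0,0,0,0,0,0,0,0,0,0,0,0,0,0,0,0,0,0,0,0,0,0,0,0,0,0,0,0,0], grip=1)

```text
t: 8.95
tool_pos: [0.4425, -0.3343, 0.1647]
tool_rot: [-2.221, -2.222, -0.0]
contact_force: [-1.2, 0.3, 0.5]
opening: 0.0857
grip_force: 0.0
```

Emit:
apply_moves(rows=[0,0,-0.02,0,0,0,0,0,-0.05,0,0,0,0,0,-0.1,0,0,0,0,0,-0.16,0,0,0,0,0,-0.22,0,0,0,0,0,-0.27,0,0,0,0,0,-0.3,0,0,0,0,0,-0.3,0,0,0])

```text
t: 9.75
tool_pos: [0.4433, -0.3351, 0.3499]
tool_rot: [2.215, 2.216, 0.0]
contact_force: [0.5, 0.1, -0.4]
opening: 0.0855
grip_force: 0.0
```

Run:
```python
from h import *
print(ctrl.get_obs()["tool_pos"])
im,d=ctrl.get_image("scene");cv2.imwrite("pics/s2.png",cv2.resize(im[20:260,80:400],None,fx=2,fy=2))
```

```text
[ 0.44334467 -0.33511951  0.34990411]
```

View pics/s2.png

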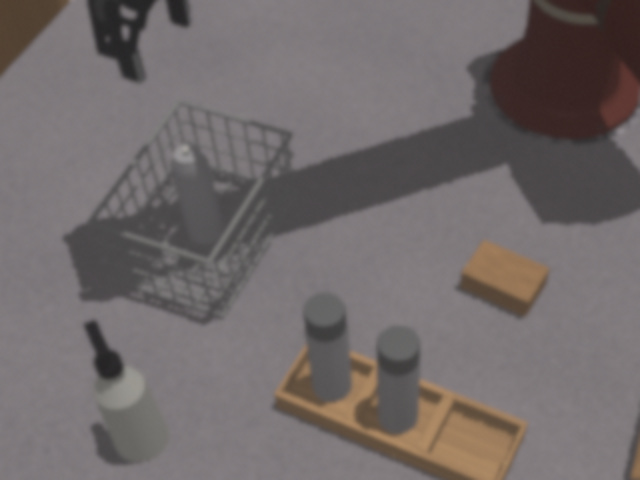

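The can stands upright inside the basket (crop pixel (195,195)), and nothing else has moved. Next is the carton.

Emit:
apply_moves(rows=[0.03,0,0,0,0,0,0.1,0.01,0,0,0,0,0.18,0.02,0,0,0,0,0.26,0.03,0,0,0,0,0.34,0.04,0,0,0,0,0.42,0.05,0,0,0,0,0.5,0.06,0,0,0,0,0.58,0.07,0,0,0,0,0.66,0.08,0,0,0,0,0.74,0.09,0,0,0,0,0.82,0.1,0,0,0,0,0.9,0.11,0,0,0,0,0.96,0.12,0,0,0,0,1,0.126,0,0,0,0,1,0.126,0,0,0,0,1,0.126,0,0,0,0])

```text
t: 11.4
tool_pos: [0.5167, 0.2661, 0.3427]
tool_rot: [-2.219, -2.222, 0.005]
contact_force: [0.9, 0.1, -0.7]
opening: 0.0853
grip_force: 0.0
```

Emit:
apply_moves(rows=[0.05,0,0,0,0,0,0.1,0,0,0,0,0,0.117,0,0,0,0,0,0.117,0,0,0,0,0,0.117,0,0,0,0,0])

```text
t: 11.9
tool_pos: [0.5178, 0.3348, 0.3443]
tool_rot: [2.222, 2.221, -0.002]
contact_force: [0.8, -0.2, -0.8]
opening: 0.0853
grip_force: 0.0
```

Emit:
apply_moves(rows=[0,0.002,0.03,0,0,0,0,0.002,0.08,0,0,0,0,0.002,0.14,0,0,0,0,0.002,0.2,0,0,0,0,0.002,0.25,0,0,0,0,0.002,0.28,0,0,0,0,0.002,0.296,0,0,0,0,0.002,0.298,0,0,0,0,0.002,0.298,0,0,0])

```text
t: 12.8
tool_pos: [0.5194, 0.3357, 0.1664]
tool_rot: [2.221, 2.221, 0.001]
contact_force: [0.5, 0.7, 1.0]
opening: 0.0854
grip_force: 0.0
```

Emit:
apply_moves(rows=[0,0,0,0,0,0,0,0,0,0,0,0,0,0,0,0,0,0,0,0,0,0,0,0,0,0,0,0,0,0,0,0,0,0,0,0,0,0,0,0,0,0,0,0,0,0,0,0,0,0,0,0,0,0,0,0,0,0,0,0], grip=0, grip_force=40)

```text
t: 13.8
tool_pos: [0.5191, 0.3364, 0.1674]
tool_rot: [-2.221, -2.222, -0.001]
contact_force: [-3.0, -0.1, 5.8]
opening: 0.0437
grip_force: 38.7
```

Emit:
apply_moves(rows=[0,0,-0.015,0,0,0,0,0,-0.05,0,0,0,0,0,-0.1,0,0,0,0,0,-0.16,0,0,0,0,0,-0.22,0,0,0,0,0,-0.28,0,0,0,0,0,-0.33,0,0,0,0,0,-0.36,0,0,0,0,0,-0.37,0,0,0,0,0,-0.37,0,0,0])

```text
t: 14.8
tool_pos: [0.5191, 0.3359, 0.3879]
tool_rot: [2.221, 2.222, 0.001]
contact_force: [-0.1, -0.6, -1.9]
opening: 0.0436
grip_force: 39.0
```

Emit:
apply_moves(rows=[-0.02,0.005,0,0,0,0,-0.06,0.02,0,0,0,0,-0.12,0.04,0,0,0,0,-0.18,0.06,0,0,0,0,-0.24,0.075,0,0,0,0,-0.3,0.095,0,0,0,0,-0.36,0.115,0,0,0,0,-0.41,0.13,0,0,0,0,-0.43,0.136,0,0,0,0,-0.433,0.136,0,0,0,0,-0.433,0.136,0,0,0,0,-0.433,0.136,0,0,0,0])

```text
t: 16.0
tool_pos: [0.6004, 0.0772, 0.3874]
tool_rot: [-2.219, -2.223, 0.001]
contact_force: [0.1, 0.3, -1.3]
opening: 0.0439
grip_force: 39.0
```

Run:
```python
from h import *
t=ctrl.get_obs()["tool_pos"];print(t)
for n in("scene","top"):
    im,d=ctrl.get_image(n);P=cloud(n,d)
    if n=="scene": cv2.imwrite("pics/s3.png",im)
    for lo,hi in((.235,.26),(.26,.29),(.29,.32)):
        m=(d>0)&(np.hypot(P[...,0]-t[0],P[...,1]-t[1])<.05)&(P[...,2]>lo)&(P[...,2]<hi)
        p=P[m]
        if len(p)<10: continue
        A=np.c_[2*p[:,:2],np.ones(len(p))];s=np.linalg.lstsq(A,(p[:,:2]**2).sum(1),rcond=None)[0]
        print(n,lo,len(p),s[:2],np.sqrt(s[2]+s[:2]@s[:2]))
    m=(d>0)&(np.hypot(P[...,0]-t[0],P[...,1]-t[1])<.04)&(P[...,2]>.18);print("zmin",np.percentile(P[m][:,2],[1,3]))
```

```text
[0.60035324 0.07719679 0.38739813]
scene 0.235 198 [0.60044633 0.07530592] 0.02196958028441159
scene 0.26 268 [0.60094682 0.07529347] 0.0217041909127137
scene 0.29 204 [0.60238813 0.07563888] 0.020903740541107923
zmin [0.23585783 0.25244852]
top 0.26 15 [0.58623125 0.07123897] 0.006631370006956814
top 0.29 23 [0.57567538 0.06110847] 0.008530568020871734
zmin [0.35963658 0.42296285]
```

View pics/s3.png

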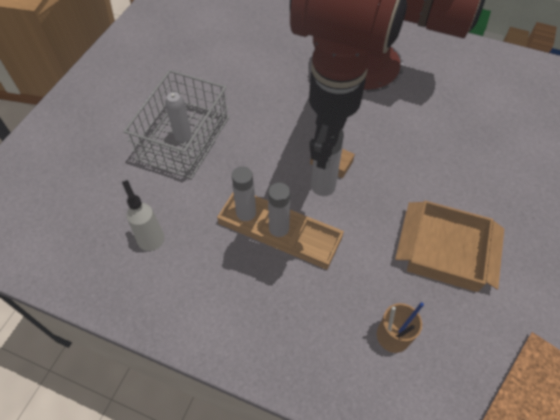

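The fresh can hangs upright at (325,160), within about 1 mm of the cell centre. I'm lowering it.

Emit:
apply_moves(rows=[0,0,0.03,0,0,0,0,0,0.08,0,0,0,0,0,0.14,0,0,0,0,0,0.2,0,0,0,0,0,0.26,0,0,0,0,0,0.31,0,0,0,0,0,0.335,0,0,0,0,0,0.35,0,0,0,0,0,0.356,0,0,0,0,0,0.36,0,0,0,0,0,0.361,0,0,0,0,0,0.361,0,0,0])

```text
t: 17.3
tool_pos: [0.6015, 0.0762, 0.1727]
tool_rot: [2.22, 2.221, 0.003]
contact_force: [0.0, 0.1, -2.0]
opening: 0.0439
grip_force: 39.0
```

Emit:
apply_moves(rows=[0,0,0.002,0,0,0,0,0,0.004,0,0,0,0,0,0.004,0,0,0,0,0,0.004,0,0,0])

```text
t: 17.7
tool_pos: [0.6013, 0.0761, 0.1704]
tool_rot: [2.22, 2.221, 0.002]
contact_force: [-2.3, -0.3, 5.7]
opening: 0.0439
grip_force: 39.7
```

Contact. I'll release and retreat.

Emit:
apply_moves(rows=[0,0,0,0,0,0,0,0,0,0,0,0,0,0,0,0,0,0,0,0,0,0,0,0,0,0,0,0,0,0,0,0,0,0,0,0,0,0,0,0,0,0,0,0,0,0,0,0], grip=1)

```text
t: 18.5
tool_pos: [0.6008, 0.0762, 0.1689]
tool_rot: [2.221, 2.222, 0.0]
contact_force: [-0.4, -0.3, 0.4]
opening: 0.0855
grip_force: 0.0
```

Emit:
apply_moves(rows=[0,0,-0.02,0,0,0,0,0,-0.05,0,0,0,0,0,-0.1,0,0,0,0,0,-0.16,0,0,0,0,0,-0.22,0,0,0,0,0,-0.27,0,0,0,0,0,-0.3,0,0,0,0,0,-0.31,0,0,0,0,0,-0.31,0,0,0,0,0,-0.31,0,0,0])

```text
t: 19.5
tool_pos: [0.6002, 0.0761, 0.3527]
tool_rot: [-2.22, -2.22, 0.004]
contact_force: [0.2, 0.3, -0.3]
opening: 0.0854
grip_force: 0.0
```

Run:
```python
from h import *
print(ctrl.get_obs()["tool_pos"])
im,d=ctrl.get_image("scene");cv2.imwrite("pics/s4.png",im)
```

```text
[0.60020519 0.07614212 0.35274642]
```

View pics/s4.png

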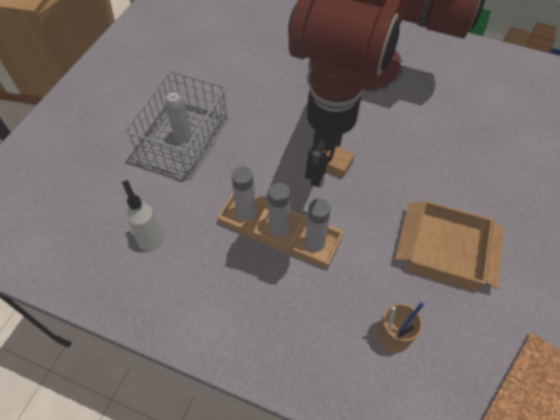

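The tray holds three upright capped cans, with the new one at (318,225). The capless can stands in the basket at (178,118), and the bystanders are untouched.

```bash
python3 -c "
from station import ctrl
print(ctrl.finish_job())"
```

```text
the job is handed in; nothing more can be done
None
```

The job is handed in: the capless can stands upright in the returns basket, lowered in below the rim before release, and the fresh capped can stands in the emptied left cell of the tray; in the last image nothing else had been disturbed.

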